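# Cap the rinse manifold with a cam-arm coupler

## Robot

A 7-joint arm with a two-finger parallel gripper is mounted at the origin on a cart in front of the work surface, level with it; the furniture and walls round the work are solid. World frame = base frame: x ahead of the robot, y to its left, z up, the work surface at z = 0. Lengths are in mm, angles in degrees, forces in N, time in s.
With the tool pointing down it reaches from about 400 to 850 mm from the base axis. Payload 4.5 kg.
Tool frame: the origin (TCP) lies between the finger pads; the fingertips stand 11 mm ahead of it and the grasp point (between the pads) lies 8 mm behind it; y points along the fingers, x is the direction in which the jaws open and shut, and the axes are right-handed (so a half turn about y gives the same grasp; the last joint's range is limited). The gripper opens to 88 mm and grips with 3 to 60 N. Pads are 18 mm wide; open, the fingers measure 123 mm over their backs; the gripper's body (75 mm by 187 mm) begins 45 mm behind the grasp point.
Start: joints at [1.937, 39.483, -11.15, 89.685, 9.013, 51.709, -12.324], TCP at [625.022, 0.025, 249.743] pointing down, gripper open.
Joint ranges: [-172.22, 172.22], [-26.19, 119.32], [-84.43, 86.54], [7.71, 146.69], [-57.33, 237.33], [2.42, 119.75], [-152.13, 152.13]. Speed limits (degrees/s): [147.25, 147.25, 180, 180, 180, 180, 180].

## Interface

Orientations are given as [roll, pitch, yaw] about the fixed x, y, z axes, in that order (R = Rz(yaw) Ry(pitch) Rx(roll)).
In Python, from workcell import read_state, viewer, env gives the robot as it stands. The module is installed in compiled form; this text tells all that it offers.
- The arm moves only by the tool play_rows, never from a script. Its argument "series" is a list of rows, each a list of 5 numbers: the shift along the tool's x, y, z normalised to -1 to 1, where 1 is 0.4 m, then the turn about the tool's y normalised to -1 to 1, where 1 is 180 degrees, then the closure, from 0 (fully open) to 1 (shut). A call has exactly 8 rows; each row is the pose to reach, as a shift and turn from the pose commanded when the call began, along the tool's axes at that moment, turning the shorter way round; what a row does not reach only later rows make up. A row lasts 1/8 s, in which the tool goes at most 62.5 mm and 10.7 degrees, less where a joint would pass 70% of its speed; a pose out of reach is approached as far as the arm can. A call with a number of a shift or a turn outside -1 to 1 is refused whole. A call with a gripper value outside its range is refused whole. The fingers move at their own pace and stop on an object; "newtons" is the grip in N (left out, the last holds). Time passes only in rows, so rows that repeat a pose let the fingers close, or fill a call up. It gives the time, the measured TCP pose, the force and the opening at its end, in the units of the state.
- read_state(): the state, without advancing time (a new reading comes with each control period).
- viewer.camera(name): name is "scene" or "side" or "wrist"; returns a dict with "pixels" (480x640x3 uint8, blue, green, red), "vertical_fov" (degrees; the focal length in pixels is half the picture's height over the tangent of half this angle, whatever the lens; pixels are square), "cx", "cy" (the principal point, pixels), "T" (4x4, takes a point from camera to world coordinates). Camera axes: x right, y down, z forward; pixel columns grow to the right and rows downward; lengths in mm; the calibration is good to about 2 mm. A picture is of the moment at which its call begins. There is no depth.
- env.finish_job(): hands the job in, once; it reports no verdict.
The state is a dict: "time_s": time; "joint_positions": joint angles; "qd": joint speeds; "joint_torque": joint torques, N m; "eef_pos": TCP position; "orientation": TCP orientation; "contact_force": force on the tool from outside, world axes, zero at the start; "moment": the same for the moment, N m; "gripper_width": finger opening in mm.
Only numpy, scipy, OpenCV 4.12 (cv2) and the standard library are available. Lean on these libraries where they do the work, as an engineer would, in place of code of your own. Each camera call takes 0.05 s, during which the arm holds its last target.

## Task

The upright cam coupler on the rinse manifold has to be closed off. Set the loose grooved plug (blue knob) upright in the coupler's mouth, flange resting on the rim, and then swing the coupler's two yellow brass cam arms down together, not one after the other, until both hang against the coupler's sides and lock the plug in. Do not push the beaker or the small white-capped bottle out of place or tip them, and leave the plug and arms released.

Things in the scene. Friction and masses are not known exactly. Their poses are not given: they have to be found in the camera images.
- coupler: rinse manifold, fixed to the bench: grey foot plate 130 (x) x 100 (y) x 8 mm, steel cross pipe along its x (129 mm long with end caps, axis 34 mm up), and in the middle an upright steel coupler, 46 mm outer diameter, mouth upward, rim 110 mm above the bench. Origin: centre of the foot's underside on the bench; z up; the cam arms are on its +y and -y sides and swing in its y-z plane
- coupler_mouth (a point): centre of the coupler's mouth, level with its rim, 110 mm above the bench. The mouth is 41 mm in diameter for the first 4 mm, then a 36 mm bore, 28 mm deep from the rim in all
- plug: loose aluminium plug with a blue knob, round about its z axis, 45 mm tall, 90 g, standing upright on the bench. Origin: centre of its underside; z up. From below: nose 32 mm diameter with the bottom edge bevelled to 24 mm, groove 22 mm diameter from 7 to 22 mm, 32 mm diameter lip, flange 46 mm diameter from 25 to 29 mm, knob 24 mm diameter from 29 to 45 mm. Seated, the flange lies on the rim and the origin is 85 mm above the bench
- plug_knob (a point): point on the plug's axis, at mid height of the blue knob, 37 mm above the plug's underside
- cam_a (a joint): angle of the yellow brass cam arm on the coupler's +y side, rad: 0 = hangs straight down, locked (also its stop); 1.57 = sticks out level; grows as it swings out and up, to 2.0 at most. The arm stays where it is left (hinge friction about 0.05 N m); its cam, inside the wall when open, enters the plug's groove as it comes down and cannot if the plug is not seated
- cam_b (a joint): the same for the arm on the coupler's -y side
- cam_a_pin (a point): hinge pin of the +y arm: 25 mm from the coupler's axis, 102 mm above the bench; the pin runs along the coupler's x
- cam_b_pin (a point): hinge pin of the -y arm, likewise
- cam_a_end (a point): point near the free end of the +y arm, 55 mm from its pin; a thin pull ring carries on to 72 mm. The arm is a flat bar 13 mm wide and 5.5 mm thick; with both arms down their outer faces stand 62 mm apart over the stretch 15 to 45 mm below the pins, the ends flare out to about 72 mm
- cam_b_end (a point): the same point of the -y arm
- beaker: small empty glass beaker, 52 mm diameter, 67 mm tall, a bystander; origin at the centre of its underside
- reagent_3: small reagent bottle with white cap, 44 mm diameter, 92 mm tall, a bystander; origin at the centre of its underside

How it is judged (in metres and radians):
On the way:
1. the plug is seated in the coupler's mouth while both arms are still out (z of plug in the frame of coupler between 0.08 and 0.088 m and horizontal distance between plug and coupler_mouth below 0.005 m and angle between plug's own z axis and vertical below 0.1 rad and value of joint each of cam_a, cam_b above 0.9 rad), for 0.2 s.
At the end, for the whole second after the job is handed in: the plug is upright (within 0.1 rad) and at rest in the coupler, on its axis within 5 mm, its underside 80 to 88 mm above the bench (flange on the rim), and both cam arms hang within 0.26 rad (15 degrees) of straight down (z of plug in the frame of coupler between 0.08 and 0.088 m and horizontal distance between plug and coupler_mouth below 0.005 m and angle between plug's own z axis and vertical below 0.1 rad and value of joint each of cam_a, cam_b below 0.26 rad and linear speed of plug below 0.02 m/s); the robot touches nothing.
It fails at once if one arm was brought down (below 0.35 rad) while the other was still out (over 1.0 rad) ((value of joint cam_a below 0.35 rad and value of joint cam_b above 1 rad) or (value of joint cam_b below 0.35 rad and value of joint cam_a above 1 rad)).
It fails at once if the beaker was moved more than 30 mm or tipped (distance of beaker from where it was at the start of the episode above 0.03 m or angle between beaker's own z axis and vertical above 0.5 rad).
It fails at once if the small bottle was moved more than 30 mm or tipped (distance of reagent_3 from where it was at the start of the episode above 0.03 m or angle between reagent_3's own z axis and vertical above 0.5 rad).
It also fails if it takes over 50 s, if anything falls off the work surface, if the arm or the gripper's body presses on something with over 40 N, if the wrist force passes 120 N, or if a joint passes its speed limit or range.

## Working session

There is one attempt and no reset: what is moved stays moved. The work goes in short steps, Python scripts to look and compute and a tool call to move; the robot and the scene stay as the last step left them, time stands still between calls to the robot, and variables do not carry over. Pictures are saved under pics/ and viewed, and the job is handed in when it is done.

Besides the shell and the picture viewer there is one more tool, called after "Emit:" as name([rows], argument=value, ...), one row to a line, values as JSON. play_rows: Moves the arm, as the interface text tells. Scaled input: -1 to 1 covers 0.4 m each way for a shift and 180 degrees each way for a turn. Its arguments: {"type":"object","properties":{"series":{"type":"array","items":{"type":"array","items":{"type":"number"}}},"newtons":{"type":"number"}},"required":["series"]}

```bash
mkdir -p pics; cat > h.py <<'E'
import numpy as np, cv2
from workcell import read_state, viewer, env
def snap(n,f):
    c=viewer.camera(n); cv2.imwrite('pics/'+f,c['pixels']); np.savez('pics/'+f+'.npz',T=c['T'],k=[c['vertical_fov'],c['cx'],c['cy']]); return c
def load(f):
    z=np.load('pics/'+f+'.npz'); T=z['T']; v,cx,cy=z['k']; return T,240/np.tan(np.radians(v/2)),cx,cy
def ray(f,u,v):
    T,fl,cx,cy=load(f); d=T[:3,:3]@np.array([(u-cx)/fl,(v-cy)/fl,1]); return T[:3,3],d/np.linalg.norm(d)
def atz(f,u,v,z):
    o,d=ray(f,u,v); return o+d*(z-o[2])/d[2]
def proj(f,p):
    T,fl,cx,cy=load(f); q=np.linalg.inv(T)@np.append(p,1); return q[0]/q[2]*fl+cx,q[1]/q[2]*fl+cy
E
python3 - <<'E'
from h import *
for n in('scene','side','wrist'):
    c=snap(n,n+'0.png'); print(n,c['T'].round(2).tolist(),c['vertical_fov'],c['cx'],c['cy'])
print(read_state())
E
```

```text
scene [[0.88, -0.28, 0.38, 243.53], [-0.47, -0.53, 0.71, -600.76], [0.0, -0.8, -0.6, 688.35], [0.0, 0.0, 0.0, 1.0]] 50.74493018917741 320.3732574766313 237.26464587748043
side [[-0.87, -0.19, 0.46, 60.69], [-0.5, 0.36, -0.79, 1009.56], [-0.02, -0.91, -0.41, 569.91], [0.0, 0.0, 0.0, 1.0]] 47.86309340547378 322.76782512243625 238.91328865639414
wrist [[1.0, -0.0, -0.0, 624.01], [-0.0, -0.96, -0.29, 74.8], [-0.0, 0.29, -0.96, 384.07], [0.0, 0.0, 0.0, 1.0]] 60.015610403207226 322.5644219294747 238.95993921020366
{'time_s': 0.15, 'joint_positions': array([  1.93694317,  39.52323973, -11.14711192,  89.72866561,
         9.01380436,  51.71037914, -12.32543816]), 'qd': array([-0.00829589, -0.12519303,  0.03350482, -0.15574446, -0.06562315,
       -0.02884732, -0.10181085]), 'joint_torque': array([-1.46674727e-03, -5.27863634e+01, -1.26819178e+00, -1.53587687e+01,
       -5.24473807e-02,  3.92338901e-03,  1.12435155e-04]), 'eef_pos': array([ 6.24547462e+02, -2.91744934e-02,  2.49094722e+02]), 'orientation': array([-9.00057955e+01,  8.00918419e-02,  3.86422016e-03]), 'contact_force': array([ 0.32197265, -0.09018857,  0.42613544]), 'moment': array([-0.00452495,  0.00672673,  0.00987409]), 'gripper_width': 88.12649489620331}
```

View pics/scene0.png

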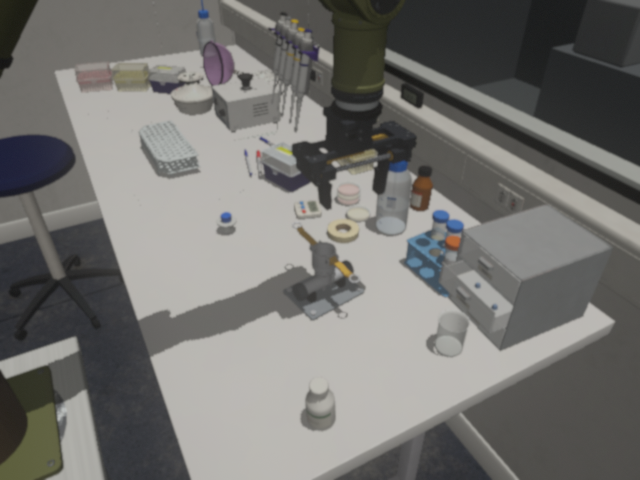

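View pics/side0.png

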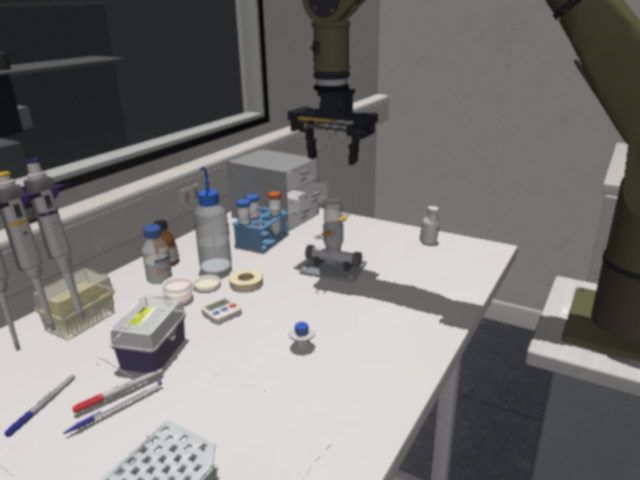

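View pics/wrist0.png

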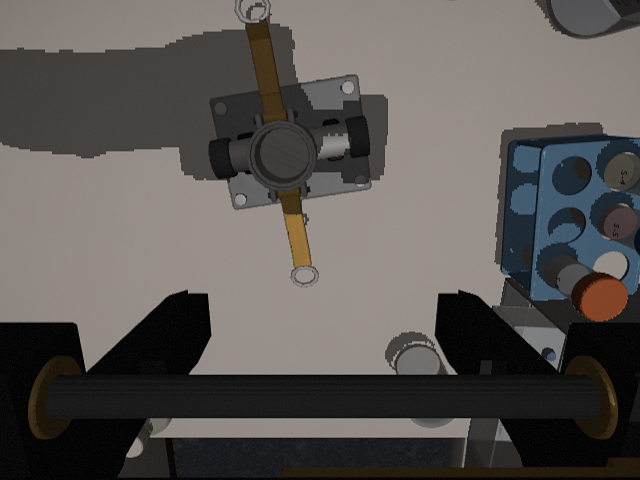

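The wrist view shows the coupler mouth at about (284,153), with its arms running up to (252,5) and down to (305,275). In the scene view the plug is at (226,218), the bottle at (320,400) and the beaker at (450,335). In the side view the plug is at (302,328).

```bash
python3 - <<'E'
from h import *
print('mouth wrist',atz('wrist0.png',284,153,110))
print('foot',[atz('wrist0.png',u,v,8).round(1).tolist() for u,v in((212,98),(355,75),(371,187),(235,208))])
print('arm ends@102',atz('wrist0.png',252,5,102),atz('wrist0.png',305,275,102))
print('plug knob scene',atz('scene0.png',226,217,37),'side',atz('side0.png',302,328,37))
print('mouth scene',atz('scene0.png',323,246,110),'side',atz('side0.png',333,204,110))
print('bottle',atz('scene0.png',318,385,85),'side',atz('side0.png',432,211,88),'beaker',atz('scene0.png',449,350,0),atz('scene0.png',453,322,67))
for n,p in(('scene','plug'),('side','plug')):pass
for n,(u,v) in (('scene',(226,218)),('scene',(325,270)),('side',(302,335)),('side',(333,230))):
    im=cv2.imread(f'pics/{n}0.png'); T=60
    c=im[v-50:v+50,u-65:u+65]; cv2.imwrite(f'pics/crop_{n}_{u}.png',cv2.resize(c,None,fx=4,fy=4))
a=[cv2.imread(f'pics/crop_{k}.png') for k in('scene_226','scene_325','side_302','side_333')]
cv2.imwrite('pics/crops.png',cv2.resize(np.vstack([np.hstack(a[:2]),np.hstack(a[2:])]),(780,600)))
E
```

```text
mouth wrist [598.78601801  50.11332698 110.        ]
foot [[528.9, 87.3, 8.0], [651.1, 105.7, 8.0], [667.8, 10.5, 8.0], [542.7, -9.1, 8.0]]
arm ends@102 [581.05624379 137.58147209 102.        ] [610.96778744 -37.97381473 102.        ]
plug knob scene [501.53907737 339.15537164  37.        ] side [499.82944815 335.93790594  37.        ]
mouth scene [600.21054456  57.37364157 110.        ] side [656.63463606 -61.51761313 110.        ]
bottle [ 454.83732672 -197.72621656   85.        ] side [ 448.53949825 -181.98966529   88.        ] beaker [ 721.69168911 -183.64401167    0.        ] [ 720.430553   -179.78682724   67.        ]
```

View pics/crops.png

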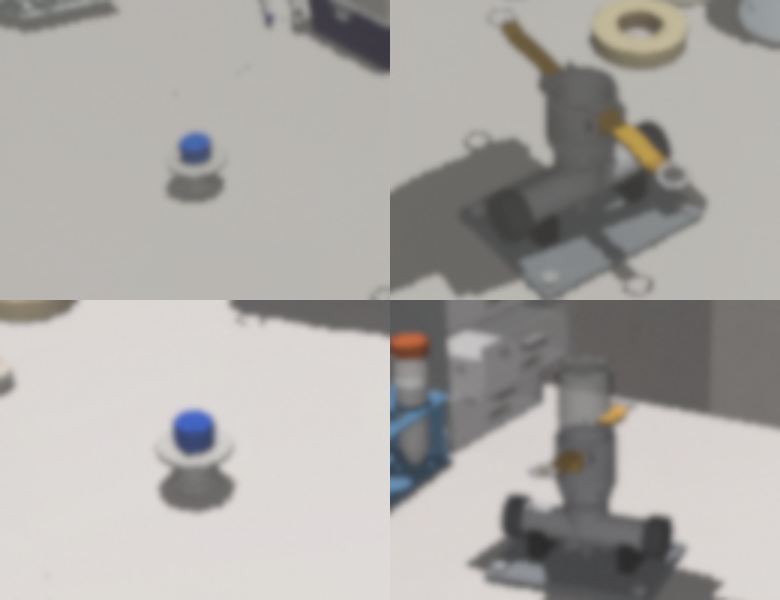

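Both views put the plug near (500, 337) and the coupler near (599, 50) with a yaw of about 8.8°. I'm moving above the plug with the jaws turned along the coupler's y axis.

Emit:
play_rows([
  [-0.31,0,0.843,0.451,0],
  [-0.31,0,0.843,0.451,0],
  [-0.31,0,0.843,0.451,0],
  [-0.31,0,0.843,0.451,0],
  [-0.31,0,0.843,0.451,0],
  [-0.31,0,0.843,0.451,0],
  [-0.31,0,0.843,0.451,0],
  [-0.31,0,0.843,0.451,0],
], newtons=25)

```text
time_s: 1.15
eef_pos: [500.2, 338.2, 249.3]
orientation: [-90.0, -0.0, -81.3]
contact_force: [0.4, -0.7, -0.3]
gripper_width: 87.5
```

```bash
cat >> h.py <<'E'
from scipy.spatial.transform import Rotation as Ro
def go(x,y,z,yaw=None):
    s=read_state(); R=Ro.from_euler('xyz',s['orientation'],degrees=True).as_matrix()
    d=R.T@(np.array([x,y,z])-s['eef_pos']); cur=np.degrees(np.arctan2(R[1,0],R[0,0]))
    t=0 if yaw is None else -((yaw-cur+180)%360-180)
    print('pos',s['eef_pos'].round(1),'yaw',cur.round(2),'rows',(d/400).round(4),'turn',round(t/180,4),'w',s['gripper_width'],'F',s['contact_force'].round(1),'t',s['time_s'],'q',s['joint_positions'].round(0))
E
python3 - <<'E'
from h import *
snap('wrist','wrist1.png')
go(500,337,200,-81.2)
im=cv2.imread('pics/wrist1.png').astype(int); 
m=(im[:,:,0]>im[:,:,2]+60)&(im[:,:,0]>90)
v,u=np.nonzero(m); print(len(u),np.median(u),np.median(v),u.min(),u.max(),v.min(),v.max())
E
```

```text
pos [500.4 337.8 249.3] yaw -81.47 rows [ 0.0017  0.1232 -0.0011] turn -0.0015 w 88.26551431732672 F [ 0.4  0.7 -0.1] t 1.2 q [ -47.   39.   15.   94.  -13.   49. -108.]
108 319.0 198.0 312 326 192 203
```

View pics/wrist1.png

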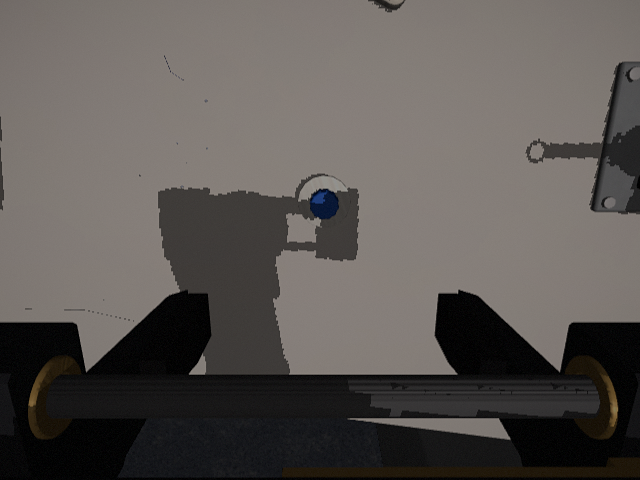

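The knob shows at about (323.5,204) with a 14 px radius, and the fingers straddle it. Next I'll locate its top face at z = 45.

```bash
python3 - <<'E'
from h import *
im=cv2.imread('pics/wrist1.png')
c=im[165:245,275:375]; cv2.imwrite('pics/c1.png',cv2.resize(c,None,fx=6,fy=6,interpolation=cv2.INTER_NEAREST))
i=im.astype(int); m=((i[:,:,0]>i[:,:,2]+15)).astype(np.uint8); m[:150]=0;m[260:]=0
n,l,s,ce=cv2.connectedComponentsWithStats(m); k=1+s[1:,4].argmax(); print(s[k],ce[k])
print(atz('wrist1.png',*ce[k],42), atz('wrist1.png',*ce[k],45))
# refined side/scene blue
for f in('scene0.png','side0.png'):
    i=cv2.imread('pics/'+f).astype(int); m=((i[:,:,0]>i[:,:,2]+50)).astype(np.uint8)
    n,l,s,ce=cv2.connectedComponentsWithStats(m)
    for k in range(1,n):
        if np.hypot(*(ce[k]-((226,217) if 'sc' in f else (302,328))))<12: print(f,s[k],ce[k],atz(f,*ce[k],38))
E
```

```text
[310 189  29  30 677] [323.79763663 203.81093058]
[501.82572792 337.45763617  42.        ] [502.45488064 337.56342557  45.        ]
scene0.png [221 213  10   6  49] [225.57142857 215.40816327] [502.45330817 344.2912902   38.        ]
side0.png [295 322  13  13 123] [301.08130081 327.19512195] [501.76410043 335.8311305   38.        ]
```

View pics/c1.png

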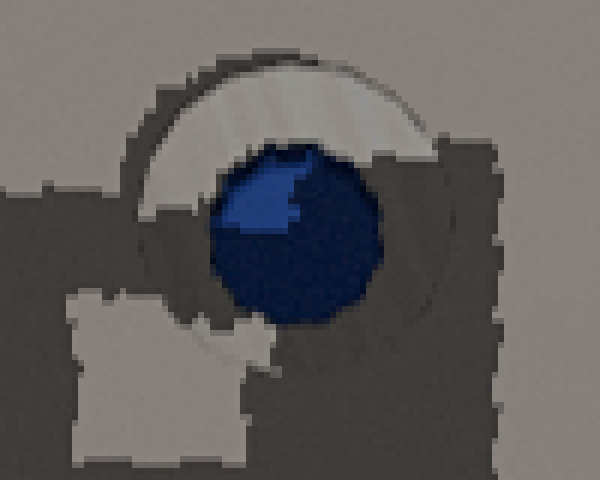

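Emit:
play_rows([
  [0,0.15,0.003,0,0],
  [0,0.3,0.003,0,0],
  [0,0.42,0.003,0,0],
  [0,0.48,0.003,0,0],
  [0,0.518,0.003,0,0],
  [0,0.518,0.003,0,0],
  [0,0.518,0.003,0,0.3],
  [0,0.518,0.003,0,0.6],
], newtons=25)

```text
time_s: 2.2
eef_pos: [502.9, 337.9, 43.8]
orientation: [-89.9, 0.1, -81.2]
contact_force: [0.9, 0.3, 0.1]
gripper_width: 70.1
```

Emit:
play_rows([
  [0,0,0,0,0.9],
  [0,0,0,0,1],
  [0,0,0,0,1],
  [0,0,0,0,1],
  [0,0,0,0,1],
  [0,0,0,0,1],
  [0,0,0,0,1],
  [0,0,0,0,1],
], newtons=25)

```text
time_s: 3.2
eef_pos: [502.2, 337.4, 42.5]
orientation: [-90.0, -0.0, -81.2]
contact_force: [0.7, -0.1, -0.6]
gripper_width: 22.9
```

```bash
python3 - <<'E'
from h import *
snap('wrist','wrist2.png');snap('side','side2.png')
go(500,337,200,-81.2)
im=cv2.imread('pics/side2.png')[230:380,220:420]
w=cv2.imread('pics/wrist2.png')
cv2.imwrite('pics/c2.png',np.hstack([cv2.resize(im,(400,300)),cv2.resize(w,(400,300))]))
E
```

```text
pos [502.2 337.4  42.5] yaw -81.18 rows [ 1.000e-04 -3.937e-01 -5.500e-03] turn 0.0001 w 23.000697984141212 F [ 1.2  0.5 -0.4] t 3.3 q [ -43.   55.    9.  101.  -17.   25. -104.]
```

View pics/c2.png

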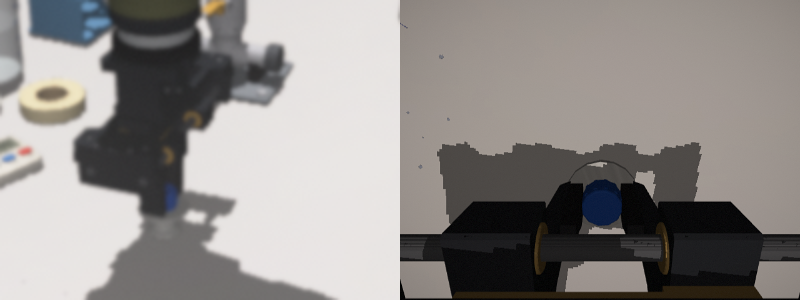

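The knob is held between the fingers, at a width of about 23 mm. I'm lifting it and moving to a viewpoint beside the coupler.

Emit:
play_rows([
  [0,-0.05,0,0,1],
  [0,-0.15,0,0,1],
  [0,-0.28,0,0,1],
  [0,-0.4,0,0,1],
  [0,-0.445,0,0,1],
  [0.12,-0.445,-0.01,0,1],
  [0.26,-0.445,-0.02,0,1],
  [0.4,-0.445,-0.03,0,1],
])

```text
time_s: 4.3
eef_pos: [514.9, 175.9, 221.9]
orientation: [-89.9, 0.0, -81.1]
contact_force: [1.0, -1.3, -1.4]
gripper_width: 23.4
```

Emit:
play_rows([
  [0.12,0,-0.01,0,1],
  [0.22,0,-0.016,0,1],
  [0.29,0,-0.02,0,1],
  [0.318,0,-0.023,0,1],
  [0.318,0,-0.023,0,1],
  [0.318,0,-0.023,0,1],
  [0.318,0,-0.023,0,1],
  [0.318,0,-0.023,0,1],
])

```text
time_s: 5.3
eef_pos: [525.2, 51.2, 220.5]
orientation: [-90.0, 0.0, -81.1]
contact_force: [-0.4, 0.1, -0.6]
gripper_width: 22.9
```

```bash
python3 - <<'E'
from h import *
snap('wrist','wrist3.png');snap('side','side3.png')
go(599,50,200,-81.2)
E
```

```text
pos [525.2  50.8 220.5] yaw -81.14 rows [0.0303 0.0512 0.1819] turn 0.0003 w 23.00984276477895 F [-0.  -0.8 -0.6] t 5.4 q [-17.  35.  11. 109. -11.  37. -81.]
```

View pics/wrist3.png

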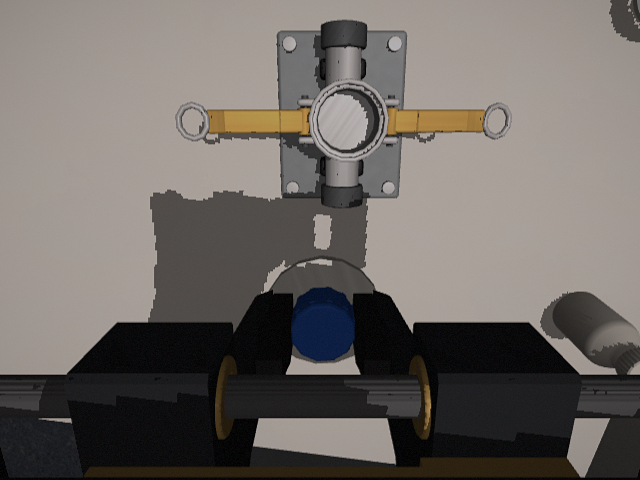

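View pics/side3.png

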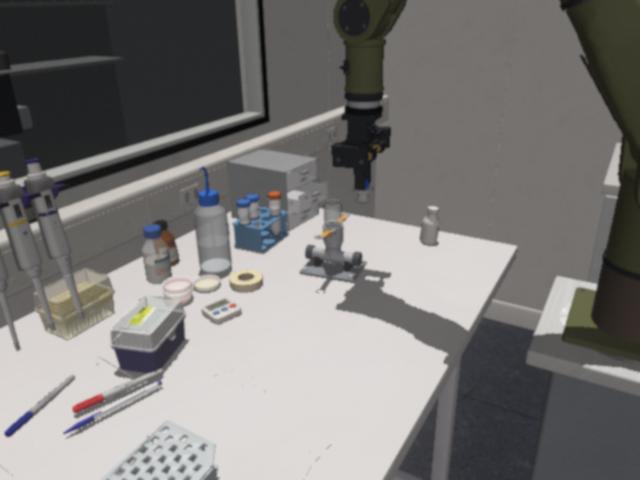

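The view is well aligned: coupler rim centred near (348,119), level arms ending at (192,121) and (497,121), and the held knob near (323,324). I'll fit both more precisely.

```bash
python3 - <<'E'
from h import *
im=cv2.imread('pics/wrist3.png'); i=im.astype(int)
m=((i[:,:,0]>i[:,:,2]+15)).astype(np.uint8); m[:230]=0
n,l,s,ce=cv2.connectedComponentsWithStats(m); k=1+s[1:,4].argmax(); print('knob',s[k],ce[k])
T=load('wrist3.png')[0]; st=read_state(); R=Ro.from_euler('xyz',st['orientation'],degrees=True).as_matrix()
# knob top circle fit by reprojection: sample outline of mask convex hull
def circ(c,z,r,f):
    a=np.linspace(0,2*np.pi,72,endpoint=False); return np.array([proj(f,(c[0]+r*np.cos(t),c[1]+r*np.sin(t),z)) for t in a])
gray=cv2.cvtColor(im,cv2.COLOR_BGR2GRAY)
from scipy.optimize import minimize
gx=cv2.Sobel(gray,cv2.CV_32F,1,0);gy=cv2.Sobel(gray,cv2.CV_32F,0,1);g=cv2.GaussianBlur(np.clip(np.hypot(gx,gy),0,150),(0,0),1.5)
def sc(c,zrs):
    return -np.mean([np.mean([g[int(round(v)),int(round(u))] for u,v in circ(c,z,r,'wrist3.png')]) for z,r in zrs])
def grid(c0,zrs,rng=8):
    best=min(((sc((c0[0]+a,c0[1]+b),zrs),c0[0]+a,c0[1]+b) for a in np.arange(-rng,rng+.1,.5) for b in np.arange(-rng,rng+.1,.5))); return best
b1=grid((599,50),[(110,23),(110,20.5)]); print('mouth',b1)
kn=atz('wrist3.png',323.5,324,223); print('knob est',kn)
b2=grid((525,51),[(223,12)]); print('knob',b2)
b3=grid((525,51),[(207,23)]); print('flange',b3)
for b,zr,col in((b1,[(110,23),(110,20.5)],(0,0,255)),(b2,[(223,12)],(0,255,0)),(b3,[(207,23)],(0,255,255))):
    for z,r in zr:
        cv2.polylines(im,[circ(b[1:],z,r,'wrist3.png').round().astype(int)],True,col,1)
cv2.imwrite('pics/c3.png',cv2.resize(im[20:400,200:450],None,fx=1.5,fy=1.5))
E
```

```text
knob [ 291  287   64   74 3876] [322.56320949 324.10887513]
mouth (np.float32(-112.98855), np.float64(596.5), np.float64(48.5))
knob est [527.91067628  51.39129278 223.        ]
knob (np.float32(-55.149204), np.float64(524.0), np.float64(51.0))
flange (np.float32(-65.10765), np.float64(524.5), np.float64(51.5))
```

View pics/c3.png

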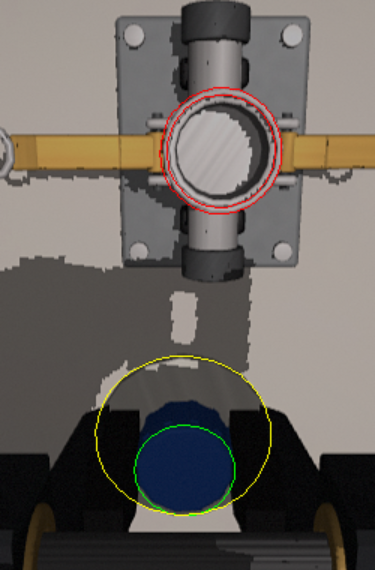

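```bash
python3 - <<'E'
from h import *
im=cv2.imread('pics/wrist3.png')
def circ(c,z,r,f):
    a=np.linspace(0,2*np.pi,90,endpoint=False); return np.array([proj(f,(c[0]+r*np.cos(t),c[1]+r*np.sin(t),z)) for t in a])
S=6;big=cv2.resize(im[70:170,295:400],None,fx=S,fy=S,interpolation=cv2.INTER_NEAREST)
for c,col in(((596.5,48.5),(0,0,255)),((597.3,48.7),(0,255,0))):
    for r in(23,20.5): cv2.polylines(big,[((circ(c,110,r,'wrist3.png')-[295,70]+.5)*S).round().astype(int)],True,col,1)
    print(proj('wrist3.png',(*c,110)))
cv2.imwrite('pics/c4.png',big)
E
```

```text
(np.float64(346.91529339209796), np.float64(121.25084574944462))
(np.float64(346.8092778061467), np.float64(119.74815435517294))
```

View pics/c4.png

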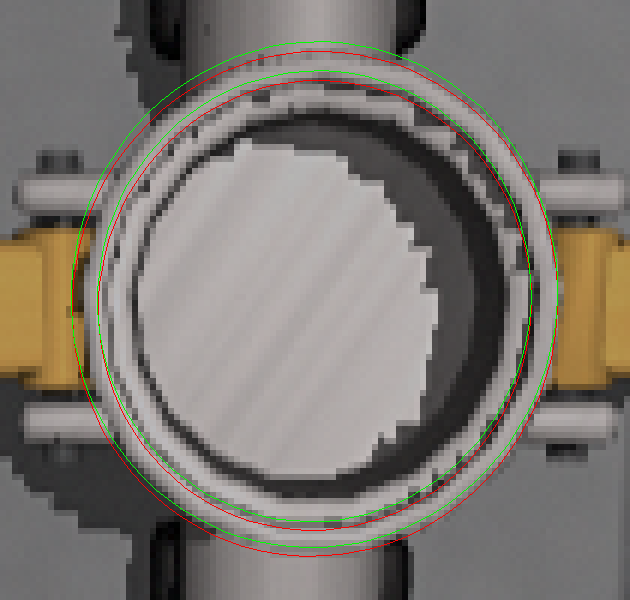

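```bash
python3 - <<'E'
from h import *
print(atz('wrist3.png',348.5,118.8,110))
im=cv2.imread('pics/wrist3.png')
S=5;big=cv2.resize(im[245:365,250:400],None,fx=S,fy=S,interpolation=cv2.INTER_NEAREST)
big=cv2.convertScaleAbs(big,alpha=2)
def circ(c,z,r,f):
    a=np.linspace(0,2*np.pi,90,endpoint=False); return np.array([proj(f,(c[0]+r*np.cos(t),c[1]+r*np.sin(t),z)) for t in a])
for c,col in(((525.2,50.8),(0,0,255)),((525.2+.99,50.8+.15),(0,255,0))):
    for z,r in((223,12),(207,23),(207,12)): cv2.polylines(big,[((circ(c,z,r,'wrist3.png')-[250,245]+.5)*S).round().astype(int)],True,col,1)
cv2.imwrite('pics/c5.png',big)
E
```

```text
[597.95793092  47.84035911 110.        ]
```

View pics/c5.png

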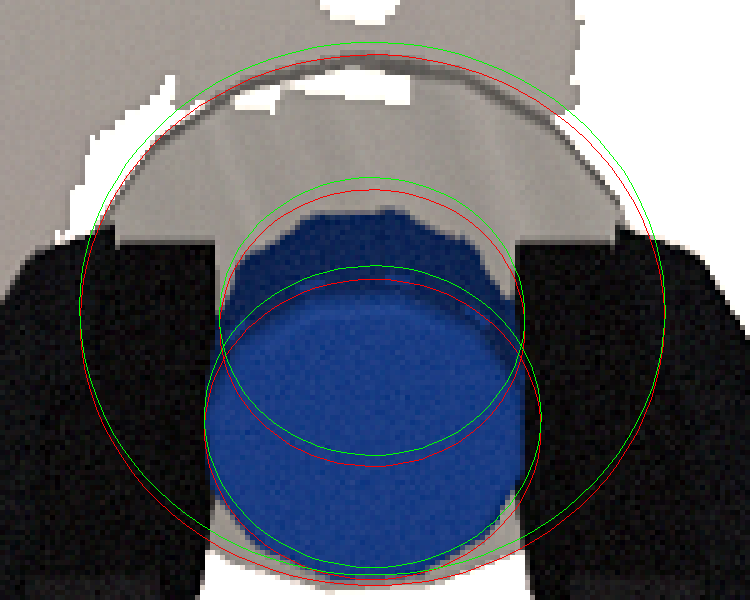

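The plug hangs on the TCP axis within about 0.6 mm, and the mouth is near (598, 47.8). I'm moving above it.

Emit:
play_rows([
  [0.01,0,0.05,0,1],
  [0.02,0,0.1,0,1],
  [0.03,0,0.15,0,1],
  [0.0353,0.04,0.179,0,1],
  [0.0353,0.09,0.179,0,1],
  [0.0353,0.13,0.179,0,1],
  [0.0353,0.137,0.179,0,1],
  [0.0353,0.137,0.179,0,1],
])

```text
time_s: 6.4
eef_pos: [598.1, 47.4, 165.7]
orientation: [-90.0, -0.0, -81.2]
contact_force: [0.1, -0.0, -1.4]
gripper_width: 23.0
```

```bash
python3 - <<'E'
from h import *
snap('wrist','wrist6.png');snap('side','side6.png');snap('scene','scene6.png')
go(598.2,47.8,165,-81.2)
a=cv2.resize(cv2.imread('pics/side6.png')[130:290,260:420],(390,390));b=cv2.resize(cv2.imread('pics/scene6.png')[180:340,240:400],(390,390))
cv2.imwrite('pics/c6.png',np.hstack([a,b]))
E
```

```text
pos [598.6  47.4 166.4] yaw -81.18 rows [-0.0011  0.0036 -0.001 ] turn 0.0001 w 22.72547007147039 F [-0.6 -0.5 -1.1] t 6.55 q [-15.  44.  10.  99. -11.  38. -79.]
```

View pics/c6.png

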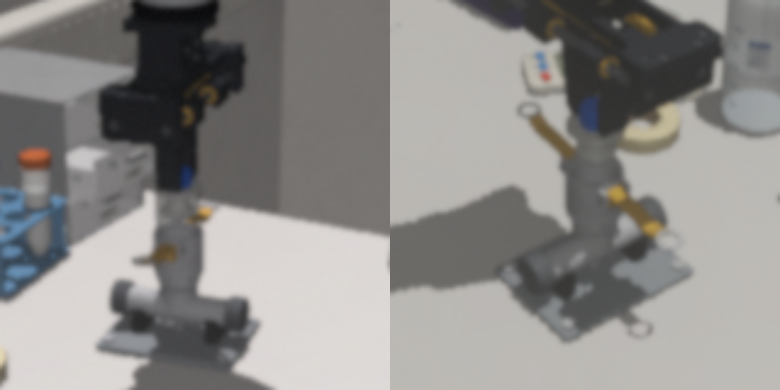

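View pics/wrist6.png

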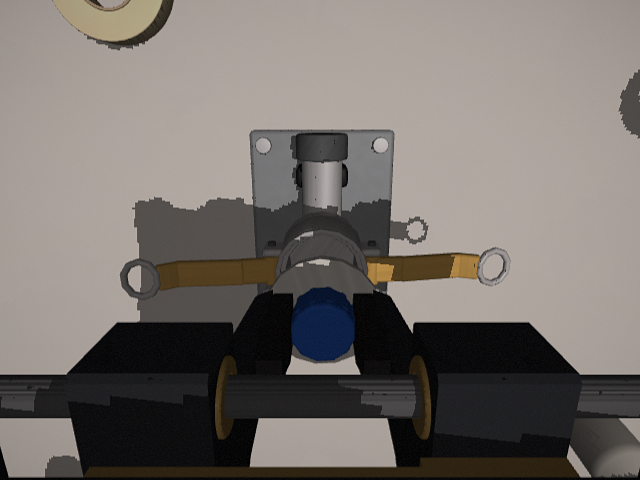

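The plug sits over the mouth in all three views: the flange is centred near column 322, over the coupler. Lowering it now.

Emit:
play_rows([
  [0,0.015,0,0,1],
  [0,0.03,0,0,1],
  [0,0.045,0,0,1],
  [0,0.055,0,0,1],
  [0,0.065,0,0,1],
  [0,0.075,0,0,1],
  [0,0.085,0,0,1],
  [0,0.085,0,0,1],
])

```text
time_s: 7.55
eef_pos: [598.0, 47.4, 131.4]
orientation: [-90.0, 0.0, -81.2]
contact_force: [0.1, 0.0, -1.1]
gripper_width: 22.9
```

```bash
python3 - <<'E'
from h import *
snap('wrist','wrist7.png');snap('side','side7.png');snap('scene','scene7.png')
go(598.2,47.8,127.5,-81.2)
a=cv2.resize(cv2.imread('pics/side7.png')[130:290,260:420],(390,390));b=cv2.resize(cv2.imread('pics/scene7.png')[180:340,240:400],(390,390))
cv2.imwrite('pics/c7.png',np.hstack([a,b]))
E
```

```text
pos [598.3  47.4 131.9] yaw -81.18 rows [-0.0011  0.0109 -0.0002] turn 0.0001 w 23.289199149592445 F [-0.   0.  -1.1] t 7.7 q [-14.  47.   9. 100. -12.  34. -79.]
```

View pics/c7.png

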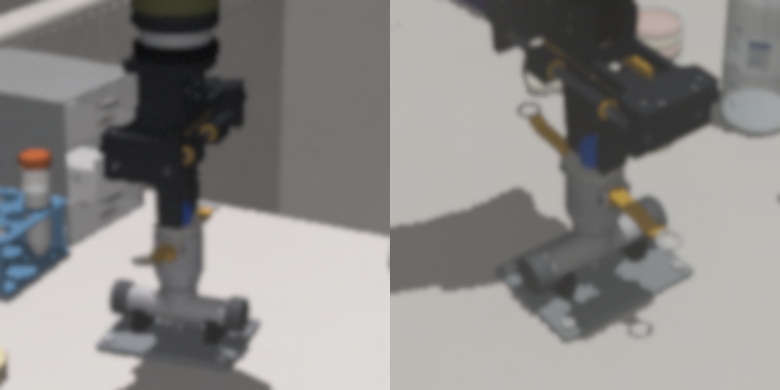

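It went in freely with no side force. I'll lower the last 4 to 5 mm, then release.

Emit:
play_rows([
  [0,0.004,0,0,1],
  [0,0.008,0,0,1],
  [0,0.011,0,0,1],
  [0,0.011,0,0,1],
  [0,0.011,0,0,1],
  [0,0.011,0,0,1],
  [0,0.011,0,0,1],
  [0,0.011,0,0,1],
])

```text
time_s: 8.7
eef_pos: [598.2, 47.4, 127.5]
orientation: [-90.0, 0.0, -81.2]
contact_force: [-1.7, -0.7, 2.8]
gripper_width: 22.9
```

Emit:
play_rows([
  [0,0,0,0,0.8],
  [0,0,0,0,0.65],
  [0,0,0,0,0.5],
  [0,0,0,0,0.5],
  [0,0,0,0,0.5],
  [0,-0.05,0,0,0.5],
  [0,-0.12,0,0,0.5],
  [0,-0.15,0,0,0.5],
])

```text
time_s: 9.7
eef_pos: [599.0, 47.3, 188.7]
orientation: [-89.9, -0.0, -81.2]
contact_force: [0.4, 0.2, -0.4]
gripper_width: 43.9
```

Emit:
play_rows([
  [0,-0.03,-0.06,0,0],
  [0,-0.05,-0.12,0,0],
  [0,-0.05,-0.16,0,0],
  [0,-0.05,-0.16,0,0],
  [0,-0.05,-0.16,0,0],
  [0,-0.05,-0.16,0,0],
  [0,-0.05,-0.16,0,0],
  [0,-0.05,-0.16,0,0],
])

```text
time_s: 10.7
eef_pos: [535.2, 37.6, 207.2]
orientation: [-90.0, -0.0, -81.2]
contact_force: [-0.3, -0.6, 0.4]
gripper_width: 88.6
```

```bash
python3 - <<'E'
from h import *
snap('wrist','wrist8.png');snap('side','side8.png');snap('scene','scene8.png')
go(598.2,47.8,127.5,-81.2)
a=cv2.resize(cv2.imread('pics/side8.png')[130:290,260:420],(390,390),interpolation=2);b=cv2.resize(cv2.imread('pics/scene8.png')[180:340,240:400],(390,390),interpolation=2)
cv2.imwrite('pics/c8.png',np.hstack([a,b]))
E
```

```text
pos [535.   37.6 207.3] yaw -81.18 rows [-0.0011  0.1995  0.16  ] turn 0.0001 w 88.019546777617 F [0.1 0.  0. ] t 10.85 q [-15.  37.  11. 108. -11.  36. -79.]
```

View pics/c8.png

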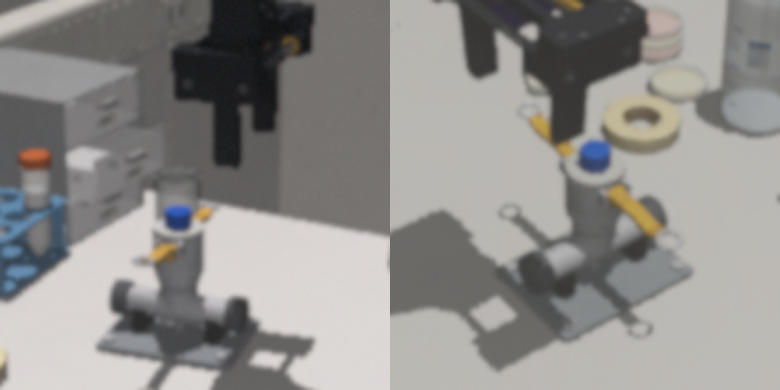

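View pics/wrist8.png

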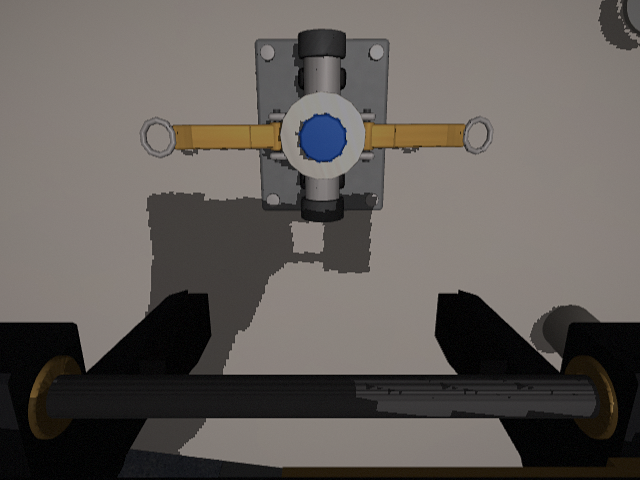

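The plug is seated: the flange rests on the rim and the knob is at (323,137), in line with the gripper. Both arms are about level. I'm moving back over the coupler with the jaws fully open.

Emit:
play_rows([
  [0,0,0.05,0,0],
  [0,0,0.1,0,0],
  [0,0,0.14,0,0],
  [0,0,0.16,0,0],
  [0,0.05,0.16,0,0],
  [0,0.1,0.16,0,0],
  [0,0.143,0.16,0,0],
  [0,0.143,0.16,0,0],
])

```text
time_s: 11.85
eef_pos: [597.1, 47.3, 148.9]
orientation: [-90.2, 0.0, -81.2]
contact_force: [0.3, 0.2, 0.7]
gripper_width: 88.0
```

Emit:
play_rows([
  [0,0.02,0,0,0],
  [0,0.04,0,0,0],
  [0,0.055,0,0,0],
  [0,0.07,0,0,0],
  [0,0.08,0,0,0],
  [0,0.09,0,0,0],
  [0,0.1,0,0,0],
  [0,0.1,0,0,0],
])

```text
time_s: 12.85
eef_pos: [598.3, 48.0, 110.1]
orientation: [-90.0, 0.0, -81.1]
contact_force: [0.0, 1.6, 1.3]
gripper_width: 88.1
```

```bash
python3 - <<'E'
from h import *
snap('wrist','wrist9.png');snap('side','side9.png');snap('scene','scene9.png')
go(598.2,47.8,82,-81.2)
a=cv2.resize(cv2.imread('pics/side9.png')[130:290,260:420],(390,390),interpolation=2);b=cv2.resize(cv2.imread('pics/scene9.png')[180:340,240:400],(390,390),interpolation=2)
cv2.imwrite('pics/c9.png',np.hstack([a,b]))
E
```

```text
pos [598.2  47.9 110.1] yaw -81.16 rows [ 0.0002  0.0703 -0.0001] turn 0.0002 w 88.16635893784587 F [-0.   1.7  1. ] t 13.0 q [-14.  49.   8. 101. -12.  31. -79.]
```

View pics/c9.png

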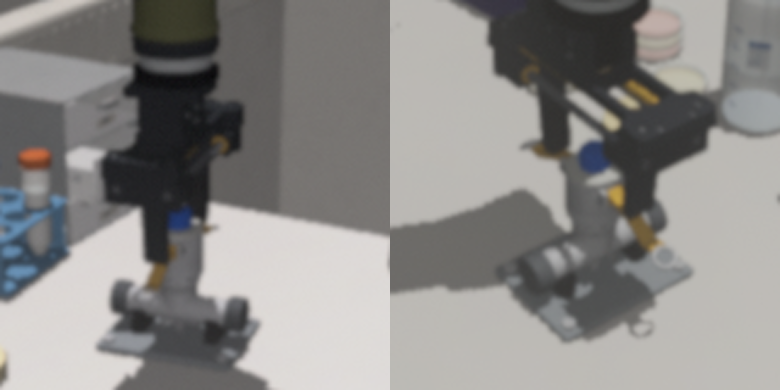

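View pics/wrist9.png

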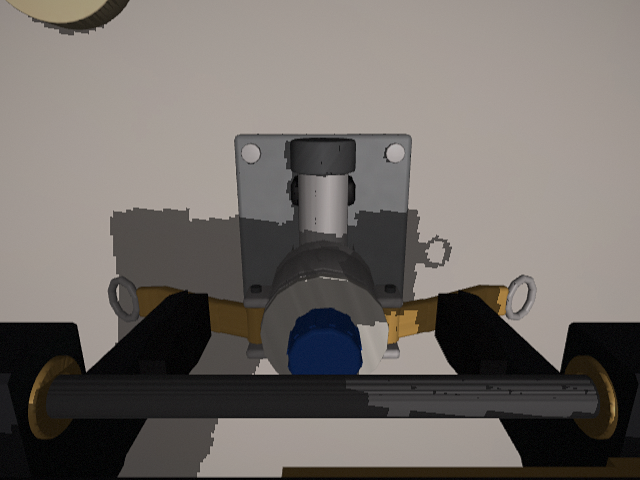

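From the wrist view both arms have started down symmetrically, with the rings at (122,298) and (521,297). I'm continuing the descent.

Emit:
play_rows([
  [0,0.01,0,0,0],
  [0,0.02,0,0,0],
  [0,0.03,0,0,0],
  [0,0.035,0,0,0],
  [0,0.035,0,0,0],
  [0,0.035,0,0,0],
  [0,0.035,0,0,0],
  [0,0.035,0,0,0],
])

```text
time_s: 14.0
eef_pos: [598.2, 47.0, 96.0]
orientation: [-90.0, -0.0, -81.2]
contact_force: [0.3, -1.3, 1.1]
gripper_width: 88.0
```

```bash
python3 - <<'E'
from h import *
snap('wrist','wrist10.png');snap('side','side10.png');snap('scene','scene10.png')
go(598.2,47.8,82,-81.2)
a=cv2.resize(cv2.imread('pics/side10.png')[150:290,280:400],(334,390),interpolation=2);b=cv2.resize(cv2.imread('pics/wrist10.png'),(464,390))
cv2.imwrite('pics/c10.png',np.hstack([a,b]))
E
```

```text
pos [598.2  47.   96.1] yaw -81.19 rows [-0.0019  0.0352  0.0003] turn 0.0001 w 87.98036507264946 F [ 1.6 -1.3  0.4] t 14.15 q [-13.  50.   8. 101. -13.  30. -78.]
```

View pics/c10.png

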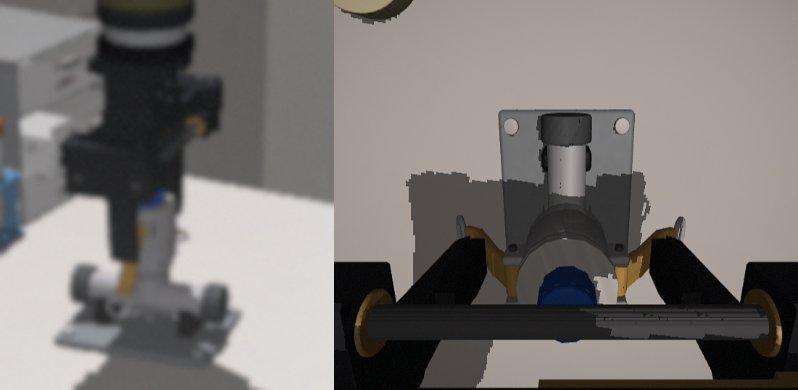

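Both arms are folding down together, to roughly 45°. I'll go down to TCP z ≈ 82, then squeeze them in with the jaws.

Emit:
play_rows([
  [0,0.01,0,0,0],
  [0,0.02,0,0,0],
  [0,0.03,0,0,0],
  [0,0.035,0,0,0],
  [0,0.035,0,0,0],
  [0,0.035,0,0,0],
  [0,0.035,0,0,0],
  [0,0.035,0,0,0],
])

```text
time_s: 15.15
eef_pos: [598.0, 47.4, 82.1]
orientation: [-90.0, 0.0, -81.2]
contact_force: [-0.2, 0.1, 0.7]
gripper_width: 88.3
```

Emit:
play_rows([
  [0,0,0,0,0.08],
  [0,0,0,0,0.16],
  [0,0,0,0,0.24],
  [0,0,0,0,0.32],
  [0,0,0,0,0.4],
  [0,0,0,0,0.4],
  [0,0,0,0,0.4],
  [0,0,0,0,0.4],
], newtons=20)

```text
time_s: 16.15
eef_pos: [597.9, 47.8, 81.9]
orientation: [-90.0, 0.0, -81.2]
contact_force: [-0.1, 2.7, -6.6]
gripper_width: 60.8
```

```bash
python3 - <<'E'
from h import *
snap('wrist','wrist11.png');snap('side','side11.png')
go(598.2,47.8,82,-81.2)
a=cv2.resize(cv2.imread('pics/side11.png')[150:290,280:400],(334,390),interpolation=2);b=cv2.resize(cv2.imread('pics/wrist11.png'),(464,390))
cv2.imwrite('pics/c11.png',np.hstack([a,b]))
E
```

```text
pos [597.9  47.8  81.9] yaw -81.16 rows [ 0.0002 -0.0004  0.0007] turn 0.0002 w 60.98339066593899 F [-0.1  2.7 -7.1] t 16.25 q [-13.  51.   8. 102. -13.  28. -78.]
```

View pics/c11.png

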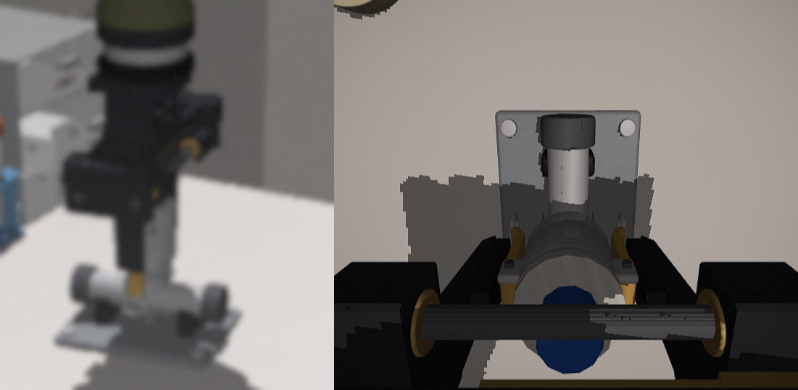

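The jaws stopped at 61 mm against the expected 62 mm, so both arms are fully in. I'm opening and rising straight up.

Emit:
play_rows([
  [0,0,0,0,0.2],
  [0,0,0,0,0.1],
  [0,0,0,0,0],
  [0,0,0,0,0],
  [0,0,0,0,0],
  [0,-0.08,0,0,0],
  [0,-0.16,0,0,0],
  [0,-0.25,0,0,0],
])

```text
time_s: 17.25
eef_pos: [597.8, 47.3, 182.9]
orientation: [-90.0, 0.0, -81.2]
contact_force: [0.7, 0.0, 0.6]
gripper_width: 88.2
```

Emit:
play_rows([
  [0,-0.06,-0.06,0,0],
  [0,-0.08,-0.12,0,0],
  [0,-0.08,-0.16,0,0],
  [0,-0.08,-0.16,0,0],
  [0,-0.08,-0.16,0,0],
  [0,-0.08,-0.16,0,0],
  [0,-0.08,-0.16,0,0],
  [0,-0.08,-0.16,0,0],
])

```text
time_s: 18.25
eef_pos: [535.1, 37.6, 214.0]
orientation: [-90.0, -0.0, -81.2]
contact_force: [0.2, 0.2, 0.1]
gripper_width: 88.0
```

```bash
python3 - <<'E'
from h import *
snap('wrist','wrist12.png');snap('side','side12.png');snap('scene','scene12.png')
go(598.2,47.8,82,-81.2)
a=cv2.resize(cv2.imread('pics/side12.png')[180:290,275:395],(390,360),interpolation=2);b=cv2.resize(cv2.imread('pics/scene12.png')[220:330,260:380],(390,360),interpolation=2)
cv2.imwrite('pics/c12.png',np.hstack([a,b]))
E
```

```text
pos [535.   37.6 214.1] yaw -81.17 rows [-0.001   0.3303  0.16  ] turn 0.0001 w 88.41702735559458 F [ 0.8 -0.5  0.1] t 18.4 q [-16.  36.  11. 108. -11.  37. -79.]
```

View pics/c12.png

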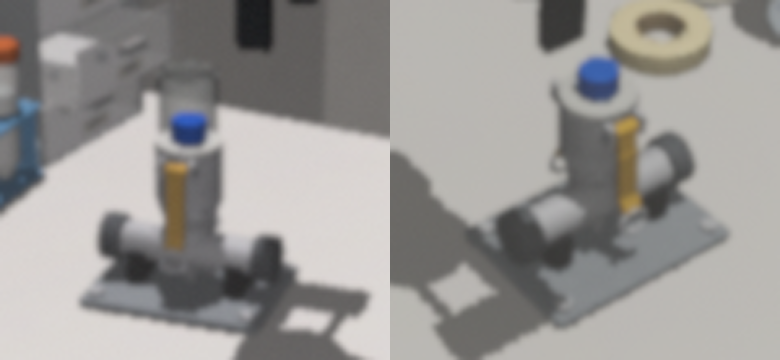

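View pics/wrist12.png

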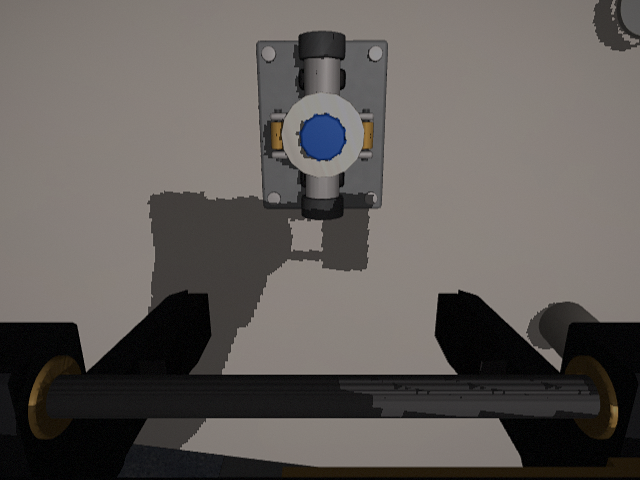

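View pics/scene12.png

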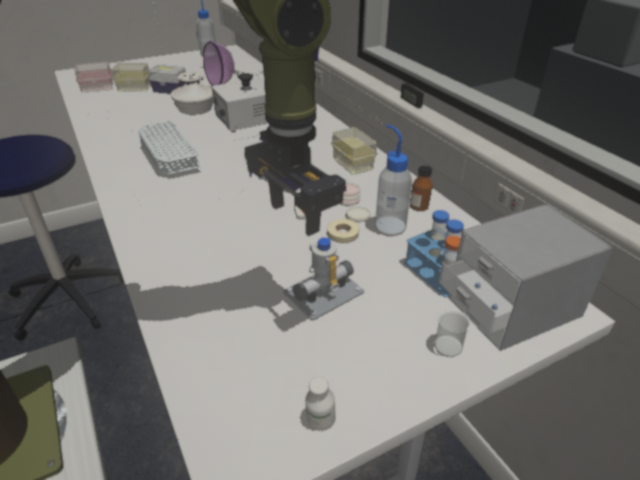

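The plug is upright on the rim with its knob at (323,137). Both arms hang straight down against the sides, at (277,135) and (368,135) in the wrist view. The beaker at (450,335) and the bottle at (320,400) have not moved. Handing in.

```bash
python3 -c "
from workcell import env
print(env.finish_job())"
```

```text
the job is handed in; nothing more can be done
None
```

The coupler is closed off: the plug is seated upright in its mouth and both cam arms hang down against the sides. I handed the job in at about 18.4 s. The hand-in reports no verdict.

- **Plug:** I set it into the mouth with no side force on the way in and about 3 N at contact, while both arms were still about level. I then released it.
- **Cam arms:** I pushed both arms down together with the open fingers, then squeezed them in with the jaws. The jaws stopped at 61 mm, against the expected 62 mm.
- **Last checks:** The final pictures show the flange on the rim with the knob centred. The beaker and the bottle are at the same pixels as at the start, and the gripper is open, clear of everything, with wrist force near zero.
- **Disagreements:** My camera fixes of the coupler's mouth differed by 1–2 mm. The rim also looked about 3% smaller than its given 46 mm, possibly because its edge is bevelled. Neither affected the fit. I did not measure the arm angles numerically, so "fully down" rests on the jaw width and the pictures.

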